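# Hang the hook-on bin on the storage rail

### The arm

A 6-joint arm with a two-finger parallel gripper is mounted at the origin on the work surface. World frame = base frame: x ahead of the robot, y to its left, z up, the work surface at z = 0. Lengths are in m, angles in rad, forces in N, time in s.
With the tool pointing down it reaches from about 0.3 to 0.85 m from the base axis. Payload 4.2 kg.
Tool frame: the origin (TCP) lies midway between the tips of the shut fingers; the grasp point (between the pads) lies 19 mm behind it; z points along the fingers, y is the line along which they close (so a half turn about z gives the same grasp; the last joint's range is limited). The gripper opens to 91 mm and grips with 3 to 60 N. Pads are 32 mm wide; open, the fingers measure 118 mm over their backs; the gripper's body (76 mm by 178 mm) begins 60 mm behind the grasp point.
Start: joints at [1.218, 0.32, 1.565, -0, 1.257, -0.02], TCP at [0.188, 0.543, 0.214] pointing down, gripper open.
Joint ranges: [-3.11, 3.11], [-0.84, 2.01], [0.21, 2.61], [-1.34, 4.49], [0.05, 2.63], [-2.56, 2.56]. Speed limits (rad/s): [2.57, 2.57, 3.14, 3.14, 3.14, 3.14].

### API

Orientations are given as a 3x3 rotation matrix whose columns are the frame's x, y, z axes.
In Python, from cell import ctrl gives the robot as it stands.
- The arm moves only by the shell command python3 -m inch 'ROWS' [FORCE]. ROWS is JSON, a list of rows, each a list of 3 entries, a list of its own where there are three numbers: the turn, a rotation vector about the world's x, y, z in rad, then the shift along the world's x, y, z in mm, then the closure, from 0 (fully open) to 1 (shut). In form: [[[ax, ay, az], [tx, ty, tz], grip], ...]. A call has 1 to 12 rows; each row shifts and turns the commanded pose from where the row before left it; what a row does not reach is not made up. A row lasts 1/12 s, in which the tool goes at most 41.7 mm and 7.16 degrees, less where a joint would pass 70% of its speed; a pose out of reach is approached as far as the arm can. A call with a gripper value outside its range is refused whole. The fingers move at their own pace and stop on an object; FORCE is the grip in N (left out, the last holds). Time passes only in rows, so rows that do not move let the fingers close. It gives the time, the measured TCP pose, the force, the opening and the grip force at its end, in the units of the state.
- ctrl.get_state(): the state, without advancing time (a new reading comes with each control period).
- ctrl.camera(name): name is "scene" or "top"; returns a dict with "color" (384x512x3 uint8, blue, green, red), "vertical_fov" (degrees; the focal length in pixels is half the picture's height over the tangent of half this angle, whatever the lens; pixels are square), "cx", "cy" (the principal point, pixels), "T" (4x4, takes a point from camera to world coordinates). Camera axes: x right, y up, looking along -z (the intrinsics and any distortion apply to the point x, -y, -z); pixel columns grow to the right and rows downward; lengths in m; the calibration is good to about 2 mm. A picture is of the moment at which its call begins. There is no depth.
- ctrl.finish_job(): hands the job in; it is judged then, once.
Trained networks look in a picture, given as the dict that the camera call returned (one of the last four; its "shot" number tells which), for a name from the list of things; names that differ only in an ending like _2 or _b are one class to them, and where a whole thing is asked for, a point or a joint stands for the part that bears it (a point fixed in the world has none). Each returns a list of dicts, best first, with "confidence" (0 to 1); they miss things now and then, are a little off and sometimes report something else, mostly with a low value. They report only what shows in the picture. A call takes as long as a camera call. They do not tell look-alikes from the thing itself.
- ctrl.find_in(query, picture): "bbox" ([left, top, right, bottom] in pixels, round what is visible of it).
- ctrl.regions_of(query, picture): "region" (384x512 bool, what is visible of it) and "bbox" ([left, top, right, bottom] in pixels, round what is visible of it).
The state is a dict: "t": time; "joints": joint angles; "joint_velocities": joint speeds; "effort": joint torques, N m; "ee_pos": TCP position; "ee_rot": TCP orientation; "ft_force": force on the tool from outside, world axes, zero at the start; "wrist_torque": the same for the moment, N m; "grip_width": finger opening in m; "gripper_force": force on a finger pad.
Only numpy, scipy, OpenCV 4.12 (cv2) and the standard library are available. Lean on these libraries where they do the work, as an engineer would, in place of code of your own. Each camera call takes 0.05 s, during which the arm holds its last target. There are 200 camera calls.

### The job

Pick up the small bin that has the hook, lift its hook over the rail's front lip, lower it gently behind the lip, and slide it along in light contact until the hook finds and drops into the notch in the strip. Keep hold of it until the hook is fully home with its bridge resting on the lip, never force it against the rail, then let go and back off, and leave the other loose things alone.

Things in the scene. Friction and masses are not known exactly. Their poses are not given: they have to be found in the camera images.
- hook_bin: Loose open grey bin 60 (x) x 80 (y) x 60 mm high, 0.26 to 0.49 kg, upright on the table. Steel back plate on its -x side: x -36 to -30, 60 wide, up to z 108. From the plate's top a hook reaches to -x: bridge z 100 to 108, 22 wide, then a nose pointing down. Origin: centre of the underside, z up. To hang it, turn its +x the same way as the rail's +x.
- grip_tab (a point): Where to grip hook_bin: on a flat upright tab on the bridge, 10 mm thick (x), 40 wide (y), z 108 to 150. This point is at bin x -41.5, z 138. Grip from above, fingers closing along the bin's x.
- nose_tip (a point): Centre of the lower end of hook_bin's nose, at bin x -50, z 74. The nose is x -53 to -47, 22 mm wide (y), 26 mm long below the bridge's underside.
- hook_seat (a point): Middle of the underside of hook_bin's bridge, at bin x -41.5, z 100, straight below the tab's middle. It is the middle of the 11 mm gap between nose and back plate that straddles the lip, and rests on the lip's top when home.
- rail: Fixed aluminium rail along its own y on a stand, 250 mm long. Origin: on the table under its middle, z up. Bin hangs on its +x side. Open-topped trough x -7 to 7 between the front lip and a back plate (x -12 to -7, top z 154); end blocks (top z 154) beyond y -110 and 110. Rigid: slide and press with a few newtons only, 25 N is too much. Base plate 160 x 290 x 12 mm.
- lip_top (a point): Middle of the top edge of the rail's front (anti-jump) lip, at rail x 9.5, y 0, z 150. The lip is 5 mm thick (x 7 to 12), runs the rail's length; its outer face goes down to z 60 and the hung bin's plate leans on it (by up to 0.1 rad).
- trough_mid (a point): Point at rail x 0, y 0, z 138, the level of the trough's floor: a flat steel strip 340 mm long, clamped, its ends poking out of the rail. Halfway along it has one through notch 28 mm long in y, its middle anywhere from y -60 to 60, not measured: feel for it. On the strip the nose holds the bridge 14 mm above the lip; in the notch it sinks until the bridge rests on the lip.
- plain_bin: Loose bystander: the same sort of grey bin with a plain back plate 85 mm high, no hook and no tab. Origin: centre of underside. It may stand in either of the two bin places.
- jar: Loose bystander: glass jar 56 mm across, 75 high, origin at centre of underside.
- screwdriver: Loose bystander: screwdriver lying on the table.
- tape: Loose bystander: roll of tape, 90 mm across, 25 high, lying flat; origin at centre of underside.
- spool: Loose bystander: wooden spool 44 mm across, 50 high, standing; origin at centre of underside.
- can: Loose bystander: tin can 70 mm across, 90 high; origin at centre of underside.
There are look-alikes about, which are no part of the job. Leave any red look-alike of the hook_bin alone.

How it is judged:
By the outcome, as a careful person would: the job done as asked, in the order asked, and still so for the second after the job is handed in, with the robot touching nothing.
It also fails if it takes over 72 s, if anything falls off the work surface, if the arm or the gripper's body presses on something with over 40 N, if the wrist force passes 120 N, or if a joint passes its speed limit or range.

## Working session

There is one attempt and no reset: what is moved stays moved. The work goes in short steps, Python scripts to look and compute and a shell command to move; the robot and the scene stay as the last step left them, time stands still between calls to the robot, and variables do not carry over. Pictures are saved under pics/ and viewed, at most 10 in all, crops included, and the job is handed in when it is done.

```bash
ls; mkdir -p pics; python3 - <<'E'
from cell import ctrl
import cv2,pickle
D={}
for n in("scene","top"):
    p=ctrl.camera(n);D[n]=p;cv2.imwrite(f"pics/{n}0.png",p["color"])
    print(n,{k:v for k,v in p.items() if k!="color"})
    for q in["hook_bin","grip_tab","nose_tip","rail","lip_top","trough_mid","plain_bin","hook_seat"]:
        print(q,[([round(float(x)) for x in r["bbox"]],round(r["confidence"],2)) for r in ctrl.find_in(q,p)])
pickle.dump(D,open("d0.pkl","wb"))
s=ctrl.get_state();print(s)
E
```

```text
pics
scene {'vertical_fov': 43.93505465647465, 'cx': 248.9925973302822, 'cy': 198.20499701039418, 'T': array([[-0.83569636, -0.38104035,  0.39549949,  1.13538454],
       [ 0.54878777, -0.60701387,  0.57477487,  0.81328578],
       [ 0.02106126,  0.69738255,  0.71638956,  1.20553817],
       [ 0.        ,  0.        ,  0.        ,  1.        ]]), 'shot': 1}
hook_bin [([220, 130, 244, 185], 0.86), ([239, 119, 259, 153], 0.76), ([182, 120, 211, 166], 0.59)]
grip_tab [([218, 138, 244, 184], 0.95), ([236, 118, 263, 156], 0.94), ([183, 120, 209, 165], 0.82)]
nose_tip [([219, 136, 244, 183], 0.7), ([234, 116, 262, 153], 0.63), ([186, 121, 206, 164], 0.56)]
rail [([218, 191, 318, 309], 0.57)]
lip_top [([220, 195, 318, 306], 0.97)]
trough_mid [([221, 191, 320, 308], 0.92)]
plain_bin [([184, 167, 205, 204], 0.66)]
hook_seat [([182, 120, 207, 163], 0.9), ([219, 136, 244, 184], 0.7), ([237, 115, 260, 152], 0.7)]
top {'vertical_fov': 43.01233926227782, 'cx': 255.70420985284775, 'cy': 196.8217240417567, 'T': array([[-0.01144651,  0.98744467, -0.15754998,  0.35066884],
       [-0.99966738, -0.0076
[... 945 characters left out ...]
-02]), 'joint_velocities': array([-8.04536671e-04,  8.14263366e-04,  1.93012566e-03,  8.56676080e-04,
        1.24126643e-03,  3.26122874e-05]), 'effort': array([-6.82969639e-04, -4.12348902e+01, -2.32235384e+01,  7.28773023e-02,
        3.75253370e-02,  5.55318458e-07]), 'ee_pos': array([0.18784981, 0.54346919, 0.21400463]), 'ee_rot': array([[-9.45131778e-01,  3.26689334e-01,  4.23917378e-05],
       [ 3.26689337e-01,  9.45131767e-01,  1.39692368e-04],
       [ 5.57022873e-06,  1.45876625e-04, -9.99999989e-01]]), 'ft_force': array([ 0.37155598, -0.81654849,  0.37485685]), 'wrist_torque': array([-0.00023168,  0.047064  , -0.03030109]), 'gripper_force': 0.0, 'grip_width': 0.09128946121872064}
```

View both.

```bash
python3 - <<'E'
import cv2
a=cv2.imread("pics/top0.png");cv2.imwrite("pics/t1.png",cv2.resize(a[110:310,80:440],(800,444),interpolation=cv2.INTER_CUBIC)) 
a=cv2.imread("pics/scene0.png");cv2.imwrite("pics/s1.png",cv2.resize(a[90:330,160:340],None,fx=2.5,fy=2.5,interpolation=cv2.INTER_CUBIC)) 
E
```

```text
(no output)
```

View pics/t1.png

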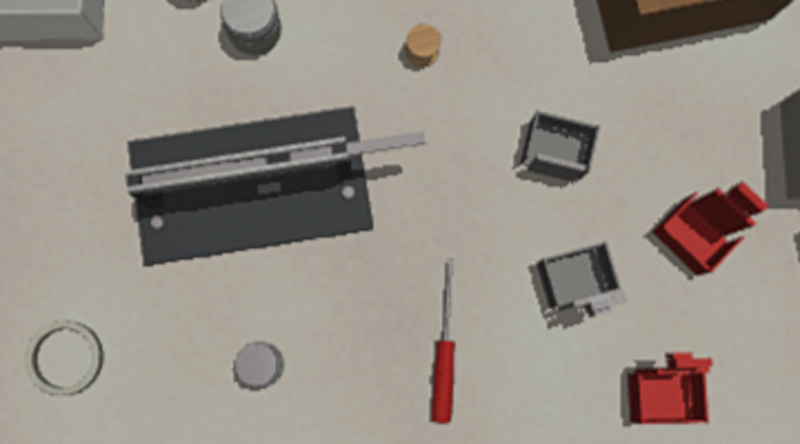

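View pics/s1.png

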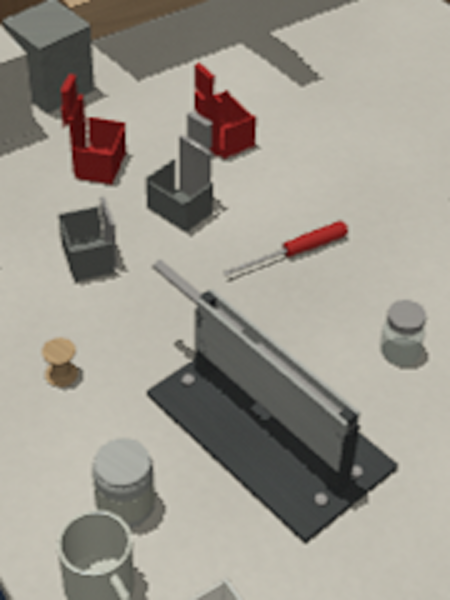

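```bash
cat > h.py <<'E'
import numpy as np,cv2,pickle
D=pickle.load(open("d0.pkl","rb"))
def foc(p): return 192/np.tan(np.radians(p["vertical_fov"])/2)
def proj(p,X):
    X=np.atleast_2d(X);c=(X-p["T"][:3,3])@p["T"][:3,:3];f=foc(p)
    return np.c_[p["cx"]+f*c[:,0]/-c[:,2],p["cy"]-f*c[:,1]/-c[:,2]]
def ray(p,u):
    f=foc(p);d=np.array([(u[0]-p["cx"])/f,-(u[1]-p["cy"])/f,-1]);return p["T"][:3,:3]@d
def atz(p,u,z):
    d=ray(p,u);o=p["T"][:3,3];return o+d*(z-o[2])/d[2]
def tri(us):  # {cam:(u,v)}
    A=[];b=[]
    for n,u in us.items():
        d=ray(D[n],u);d/=np.linalg.norm(d);P=np.eye(3)-np.outer(d,d);A.append(P);b.append(P@D[n]["T"][:3,3])
    x=np.linalg.lstsq(np.vstack(A),np.hstack(b),rcond=None)[0]
    return x,{n:np.round(proj(D[n],x)[0]-u,1) for n,u in us.items()}
E
python3 - <<'E'
from h import *
a=D["top"]["color"];cv2.imwrite("pics/t2.png",cv2.resize(a[155:235,130:280],(800,427),interpolation=cv2.INTER_CUBIC))
b=D["scene"]["color"];cv2.imwrite("pics/s2.png",cv2.resize(b[190:310,212:322],(550,600),interpolation=cv2.INTER_CUBIC))
for q in [(80+145*.45,110+265*.45),(80+372*.45,110+230*.45),(80+128*.45,110+140*.45),(80+355*.45,110+107*.45)]:
    X=atz(D["top"],q,.012);print(np.round(X,3),np.round((proj(D["scene"],X)[0]-[160,90])*2.5))
E
```

```text
[0.477 0.239 0.012] [395. 462.]
[ 0.519 -0.043  0.012] [238. 328.]
[0.636 0.264 0.012] [301. 539.]
[ 0.677 -0.023  0.012] [143. 388.]
```

View pics/t2.png

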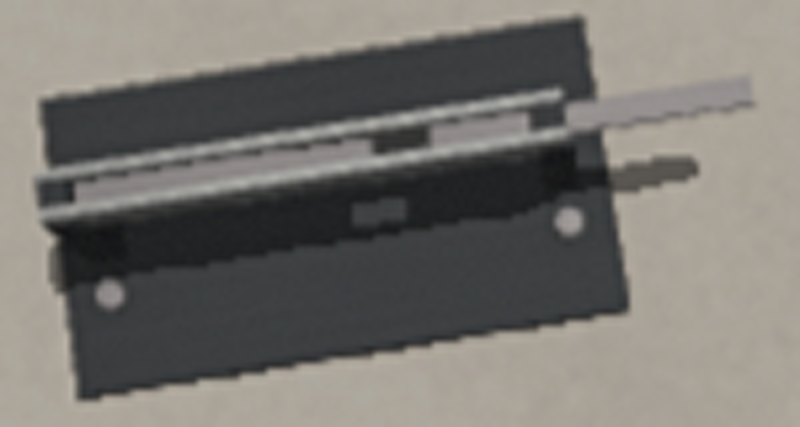

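View pics/s2.png

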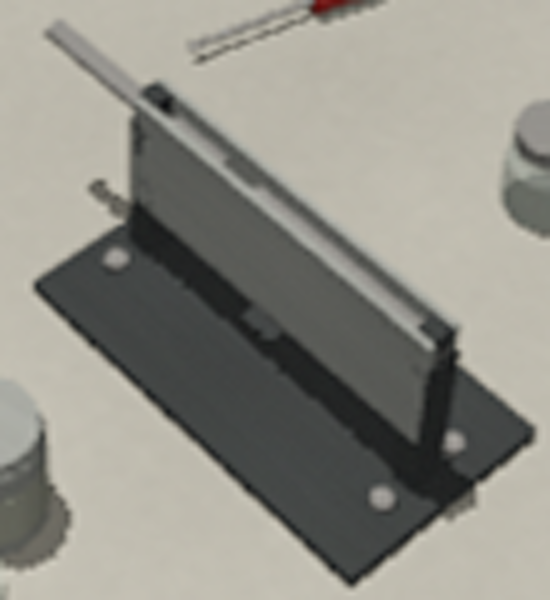

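The top view shows the rail with its trough, strip poking out at the right (750,90), and a dark notch gap at about (400,138). The scene view shows the tall lip face toward +x (the near side), with the notch at (243,168).

```bash
python3 - <<'E'
from h import *
from scipy.optimize import least_squares
T=lambda u,v:(130+u/5.333-.4,155+v/5.333-.4)
S=lambda u,v:(212+u/5-.4,190+v/5-.4)
for n,a,b in [("px+y",(40,178),(433,350)),("px-y",(562,91),(133,110)),("mx+y",(45,220),(457,330)),("strip end outer",(750,78),(50,28)),("patch",(380,212),(262,320))]:
    print(n,*tri({"top":T(*a),"scene":S(*b)}))
X=atz(D["top"],T(380,212),.012);print("patch",X,(proj(D["scene"],X)[0]-[212,190])*5)
obs=[("top",T(40,100),(80,145,12)),("top",T(580,17),(80,-145,12)),("top",T(78,398),(-80,145,12)),("top",T(628,308),(-80,-145,12)),
("scene",S(535,432),(-80,145,12)),("scene",S(352,580),(80,145,12)),("scene",S(37,285),(80,-145,12)),
("top",T(40,178),(12,125,152)),("top",T(562,91),(12,-125,152)),("scene",S(457,330),(-12,125,154)),("scene",S(435,350),(12,125,152)),("scene",S(133,110),(12,-125,152))]
def R(p): c,s=np.cos(p[2]),np.sin(p[2]);return lambda q:np.array([p[0]+(c*q[0]-s*q[1])/1e3,p[1]+(s*q[0]+c*q[1])/1e3,q[2]/1e3])
def res(p): r=R(p);return np.hstack([proj(D[n],r(q))[0]-u for n,u,q in obs])
s=least_squares(res,[.577,.109,.147],loss="soft_l1");print(s.x);print(np.round(res(s.x).reshape(-1,2),1).tolist())
c,sn=np.cos(s.x[2]),np.sin(s.x[2])
def loc(X): d=(X[:2]-s.x[:2])*1e3;return np.round([c*d[0]+sn*d[1],-sn*d[0]+c*d[1]],1)
for nm,cam,uv,z in [("notch L",'top',T(372,150),.138),("notch R",'top',T(430,138),.138),("strip end",'top',T(752,90),.138),("strip end",'scene',S(55,32),.138),("notch",'scene',S(243,168),.138),("patch",'top',T(380,212),.012),
 ("px plate",'top',T(300,138),.152),("mx plate",'top',T(300,176),.152),("px plate",'scene',S(290,236),.150),("mx plate",'scene',S(300,205),.154)]:
    print(nm,cam,loc(atz(D[cam],uv,z)))
E
```

```text
px+y [0.56762956 0.23460683 0.14881138] {'top': array([-0.3,  0.4]), 'scene': array([-0.4, -0.1])}
px-y [ 0.6086781  -0.01054764  0.14296431] {'top': array([-0.4,  0.5]), 'scene': array([-0.5, -0.1])}
mx+y [0.54784249 0.23133792 0.14927545] {'top': array([-0.2,  0.2]), 'scene': array([-0.3, -0. ])}
strip end outer [ 0.61442032 -0.10011214  0.1402541 ] {'top': array([-0.6,  0.7]), 'scene': array([-0.7, -0.2])}
patch [0.57253163 0.08635705 0.01640581] {'top': array([-0.2,  0.2]), 'scene': array([-0.2, -0. ])}
patch [0.57375472 0.08630768 0.012     ] [257.01076081 322.8988216 ]
[0.57729136 0.11128035 0.15395377]
[[-0.6, 0.3], [0.2, -0.2], [-0.4, 0.6], [0.4, 0.5], [0.5, -0.5], [-0.3, 0.4], [-1.6, -0.4], [-1.4, -0.8], [-0.6, -0.1], [0.7, -0.9], [-1.0, 0.1], [-0.4, -2.2]]
notch L top [  0.6 -32.6]
notch R top [  1.9 -60.8]
strip end top [   0.4 -216.6]
strip end scene [   1.6 -209.4]
notch scene [-10.1 -48.9]
patch top [ -7.3 -24.1]
px plate top [ 8.9 -0.9]
mx plate top [-9.1  1.6]
px plate scene [12.5 14.2]
mx plate scene [-5.6  3.5]
```

```bash
python3 - <<'E'
from h import *
p=[.57729,.11128,.15395];c,s=np.cos(p[2]),np.sin(p[2])
W=lambda q:np.array([p[0]+(c*q[0]-s*q[1])/1e3,p[1]+(s*q[0]+c*q[1])/1e3,q[2]/1e3])
def prof(cam,pts):
    g=cv2.cvtColor(D[cam]["color"],cv2.COLOR_BGR2GRAY).astype(np.float32);o=[]
    for xz in pts:
        uv=np.array([proj(D[cam],W((xz[0],y,xz[1])))[0] for y in np.linspace(0,100,60)],np.float32)
        o.append(float(cv2.remap(g,uv[:,:1],uv[:,1:],cv2.INTER_LINEAR).mean()))
    return np.round(o).astype(int).tolist()
print("scene +x face z",list(zip(range(170,10,-5),prof("scene",[(12,z) for z in range(170,10,-5)]))))
print("top -x face z",list(zip(range(170,10,-5),prof("top",[(-12,z) for z in range(170,10,-5)]))))
print("top x@152",list(zip(range(26,-40,-2),prof("top",[(x,152) for x in range(26,-40,-2)]))))
print("scene x@152",list(zip(range(26,-30,-2),prof("scene",[(x,152) for x in range(26,-30,-2)]))))
E
```

```text
scene +x face z [(170, 129), (165, 151), (160, 161), (155, 153), (150, 109), (145, 86), (140, 88), (135, 90), (130, 90), (125, 91), (120, 91), (115, 91), (110, 91), (105, 90), (100, 90), (95, 89), (90, 89), (85, 89), (80, 89), (75, 90), (70, 89), (65, 77), (60, 52), (55, 39), (50, 39), (45, 38), (40, 36), (35, 35), (30, 35), (25, 43), (20, 59), (15, 69)]
top -x face z [(170, 150), (165, 135), (160, 116), (155, 96), (150, 77), (145, 64), (140, 57), (135, 52), (130, 48), (125, 44), (120, 40), (115, 37), (110, 35), (105, 34), (100, 33), (95, 33), (90, 34), (85, 34), (80, 34), (75, 35), (70, 35), (65, 35), (60, 35), (55, 35), (50, 35), (45, 35), (40, 35), (35, 35), (30, 35), (25, 34), (20, 34), (15, 34)]
top x@152 [(26, 62), (24, 62), (22, 61), (20, 60), (18, 58), (16, 64), (14, 96), (12, 138), (10, 145), (8, 115), (6, 94), (4, 113), (2, 131), (0, 136), (-2, 135), (-4, 141), (-6, 154), (-8, 155), (-10, 125), (-12, 84), (-14, 59), (-16, 49), (-18, 40), (-20, 33), (-22, 32), (-24, 33), (-26, 33), (-28, 33), (-30, 33), (-32, 33), (-34, 34), (-36, 34), (-38, 33)]
scene x@152 [(26, 91), (24, 90), (22, 90), (20, 89), (18, 87), (16, 87), (14, 99), (12, 128), (10, 154), (8, 162), (6, 158), (4, 151), (2, 139), (0, 121), (-2, 101), (-4, 89), (-6, 90), (-8, 109), (-10, 140), (-12, 163), (-14, 176), (-16, 183), (-18, 186), (-20, 187), (-22, 187), (-24, 187), (-26, 187), (-28, 187)]
```

```bash
python3 - <<'E'
from h import *
a=cv2.resize(D["top"]["color"][205:265,310:375],None,fx=6,fy=6,interpolation=cv2.INTER_CUBIC)
b=cv2.resize(D["scene"]["color"][125:190,210:255],None,fx=6,fy=6,interpolation=cv2.INTER_CUBIC)
m=np.zeros((390,670,3),np.uint8);m[:360,:390]=a;m[:,400:]=b
cv2.imwrite("pics/b.png",m)
E
```

```text
(no output)
```

View pics/b.png

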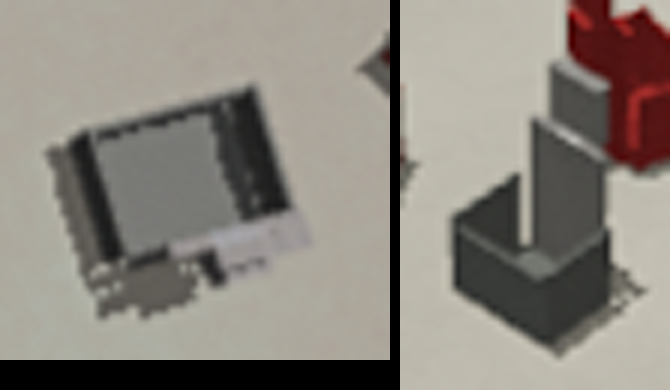

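```bash
python3 - <<'E'
from h import *
from scipy.optimize import least_squares
T=lambda u,v:(310+u/6-.4,205+v/6-.4)
S=lambda u,v:(210+(u-400)/6-.4,125+v/6-.4)
obs=[("top",T(85,135),(30,40,60)),("top",T(255,88),(30,-40,60)),
("scene",S(545,277),(30,40,60)),("scene",S(552,346),(30,40,0)),("scene",S(455,215),(30,-40,60)),("scene",S(455,290),(30,-40,0)),("scene",S(609,230),(-30,40,60)),("scene",S(609,305),(-30,40,0)),
("scene",S(550,62),(-36.5,-20,150)),("scene",S(608,86),(-36.5,20,150)),("scene",S(532,120),(-30,-30,108)),("scene",S(605,162),(-30,30,108)),
("top",T(312,240),(-46.5,-20,150)),("top",T(163,248),(-30,30,108))]
def W(p,q): c,s=np.cos(p[2]),np.sin(p[2]);return np.array([p[0]+(c*q[0]-s*q[1])/1e3,p[1]+(s*q[0]+c*q[1])/1e3,q[2]/1e3+p[3]])
def res(p): return np.hstack([proj(D[n],W(p,q))[0]-u for n,u,q in obs])
s=least_squares(res,[.5,-.2,.3,0],loss="soft_l1");print(s.x);print(np.round(res(s.x).reshape(-1,2),1).tolist())
print("tab",W(s.x,(-41.5,0,138)))
print("tab corner tri",tri({"top":T(300,205),"scene":S(550,62)}))
# predicted positions on crops
P=lambda cam,q:np.round((proj(D[cam],W(s.x,q))[0]-([310,205] if cam=="top" else [210,125])+.4)*6)
for q in [(-36.5,-20,150),(-46.5,-20,150),(-46.5,20,150),(-36.5,20,150),(-30,-30,108),(-30,30,108)]:print(q,P("top",q),P("scene",q)+[400,0])
E
```

```text
[ 0.4557794  -0.29251716  0.25598189  0.00171952]
[[-0.3, -0.2], [-0.2, -0.1], [0.2, 0.1], [-1.0, 0.7], [-0.9, 0.1], [-0.5, -0.2], [0.9, -0.3], [0.7, -0.6], [-0.1, 0.1], [-1.5, 1.0], [-0.4, -0.8], [-0.3, -0.4], [-0.5, 2.1], [0.1, 0.6]]
tab [ 0.41563167 -0.30302477  0.13971952]
tab corner tri (array([ 0.43228932, -0.3162621 ,  0.15926503]), {'top': array([-1. ,  1.2]), 'scene': array([-1. , -0.3])})
(-36.5, -20, 150) [302. 229.] [549.  62.]
(-46.5, -20, 150) [309. 253.] [561.  55.]
(-46.5, 20, 150) [217. 278.] [611.  84.]
(-36.5, 20, 150) [210. 255.] [599.  92.]
(-30, -30, 108) [297. 215.] [530. 115.]
(-30, 30, 108) [163. 252.] [603. 160.]
```

The pictures show the grey hook bin with its tab at about (352,248) in top and (222,138) in scene. The model fit puts the tab at (0.416, -0.303), yaw 0.256. The red look-alikes stay clear of it.

```bash
python3 -m inch '[[[0,0,-0.0818],[9,-35,1],0.4],[[0,0,-0.0818],[9,-35,1],0.4],[[0,0,-0.0818],[9,-35,1],0.4],[[0,0,-0.0818],[9,-35,1],0.4],[[0,0,-0.0818],[9,-35,1],0.4],[[0,0,-0.0818],[9,-35,1],0.4],[[0,0,-0.0818],[9,-35,1],0.4],[[0,0,-0.0818],[9,-35,1],0.4],[[0,0,-0.0818],[9,-35,1],0.4],[[0,0,-0.0818],[9,-35,1],0.4],[[0,0,-0.0818],[9,-35,1],0.4],[[0,0,-0.0818],[9,-35,1],0.4]]' 20
python3 -m inch '[[[0,0,0],[10,-35.5,1],0.4],[[0,0,0],[10,-35.5,1],0.4],[[0,0,0],[10,-35.5,1],0.4],[[0,0,0],[10,-35.5,1],0.4],[[0,0,0],[10,-35.5,1],0.4],[[0,0,0],[10,-35.5,1],0.4],[[0,0,0],[10,-35.5,1],0.4],[[0,0,0],[10,-35.5,1],0.4],[[0,0,0],[10,-35.5,1],0.4],[[0,0,0],[10,-35.5,1],0.4],[[0,0,0],[10,-35.5,1],0.4],[[0,0,0],[10,-35.5,1],0.4]]'
```

```text
t: 1.9
ee_pos: [0.2958, 0.1219, 0.2263]
ee_rot: [[-0.25, 0.968, 0.001], [0.968, 0.25, 0.0], [0.0, 0.001, -1.0]]
ft_force: [1.0, -0.1, -0.0]
grip_width: 0.0544
gripper_force: 0.0
t: 2.9
ee_pos: [0.4159, -0.3045, 0.2381]
ee_rot: [[-0.253, 0.967, 0.0], [0.967, 0.253, -0.0], [-0.0, 0.0, -1.0]]
ft_force: [0.6, 1.2, 0.7]
grip_width: 0.0547
gripper_force: 0.0
```

```bash
python3 -m inch '[[[0,0,0],[0,1,-15],0.4],[[0,0,0],[0,0,-20],0.4],[[0,0,0],[0,0,-15],0.4],[[0,0,0],[0,0,-15],0.4],[[0,0,0],[0,0,-15],0.4],[[0,0,0],[0,0,-12],0.4],[[0,0,0],[0,0,-10],0.4],[[0,0,0],[0,0,-10],0.4],[[0,0,0],[0,0,-6],0.4],[[0,0,0],[0,0,0],0.4]]'
python3 - <<'E'
from cell import ctrl
from h import *
a=ctrl.camera("top")["color"][195:275,300:390];b=ctrl.camera("scene")["color"][100:190,190:270]
m=np.zeros((540,800,3),np.uint8)
a=cv2.resize(a,None,fx=5,fy=5,interpolation=cv2.INTER_CUBIC);b=cv2.resize(b,(340,382),interpolation=cv2.INTER_CUBIC)
m[:400,:450]=a;m[:382,460:]=b;cv2.imwrite("pics/g1.png",m[:402])
E
```

```text
t: 3.73
ee_pos: [0.4153, -0.3011, 0.1188]
ee_rot: [[-0.254, 0.967, -0.002], [0.967, 0.254, 0.001], [0.002, -0.001, -1.0]]
ft_force: [-0.0, -0.3, -0.2]
grip_width: 0.0547
gripper_force: 0.0
```

View pics/g1.png

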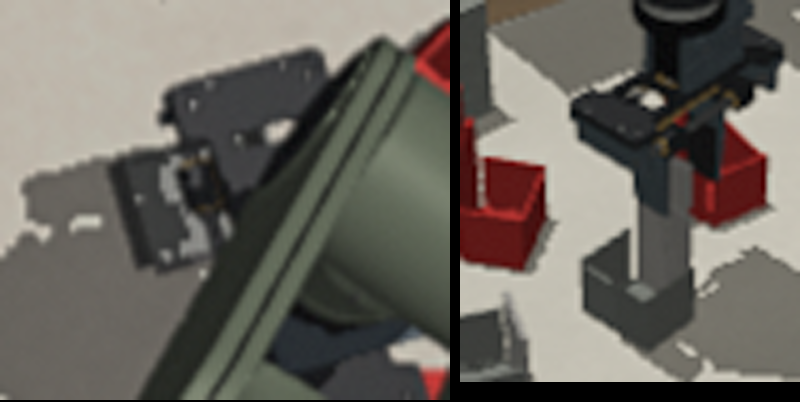

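The fingers straddle the tab in the scene view (665,185), with nothing else touched. Closing now.

```bash
python3 -m inch '[[[0,0,0],[0,0,0],0.6],[[0,0,0],[0,0,0],0.75],[[0,0,0],[0,0,0],0.9],[[0,0,0],[0,0,0],1],[[0,0,0],[0,0,0],1],[[0,0,0],[0,0,0],1],[[0,0,0],[0,0,0],1],[[0,0,0],[0,0,0],1]]' 35
python3 -m inch '[[[0,0,0],[0,0,3],1],[[0,0,0],[0,0,5],1],[[0,0,0],[0,0,10],1],[[0,0,0],[0,0,12],1],[[0,0,0],[0,0,0],1],[[0,0,0],[0,0,0],1]]'
```

```text
t: 4.5
ee_pos: [0.4161, -0.3015, 0.12]
ee_rot: [[-0.253, 0.967, 0.001], [0.967, 0.253, 0.0], [-0.0, 0.001, -1.0]]
ft_force: [1.4, 0.5, 0.8]
grip_width: 0.0097
gripper_force: 35.0
t: 5.0
ee_pos: [0.4162, -0.3018, 0.1508]
ee_rot: [[-0.254, 0.967, 0.001], [0.967, 0.254, -0.001], [-0.001, 0.001, -1.0]]
ft_force: [0.1, 0.1, -4.4]
grip_width: 0.0098
gripper_force: 35.0
```

```bash
python3 -m inch '[[[0,0,0],[0,0,20],1],[[0,0,0],[0,0,28],1],[[0,0,0],[0,0,28],1],[[0,0,0],[0,0,28],1],[[0,0,0],[0,0,28],1],[[0,0,-0.0057],[9.5,22.5,18],1],[[0,0,-0.0057],[9.5,22.5,10],1],[[0,0,-0.0057],[9.5,22.5,0],1],[[0,0,-0.0057],[9.5,22.5,0],1],[[0,0,-0.0057],[9.5,22.5,0],1],[[0,0,-0.0057],[9.5,22.5,0],1],[[0,0,-0.0057],[9.5,22.5,0],1]]'
python3 -m inch '[[[0,0,-0.0057],[9.5,22.5,0],1],[[0,0,-0.0057],[9.5,22.5,0],1],[[0,0,-0.0057],[9.5,22.5,0],1],[[0,0,-0.0057],[9.5,22.5,0],1],[[0,0,-0.0057],[9.5,22.5,0],1],[[0,0,-0.0057],[9.5,22.5,0],1],[[0,0,-0.0057],[9.5,22.5,0],1],[[0,0,-0.0057],[9.5,22.5,0],1],[[0,0,-0.0057],[10,22.5,0],1],[[0,0,-0.0057],[9.5,18,0],1],[[0,0,-0.0057],[10,18,0],1],[[0,0,0],[0,0,0],1]]'
python3 -m inch '[[[0,0,0],[0,8,-15],1],[[0,0,0],[0,0,-15],1],[[0,0,0],[0,0,-15],1],[[0,0,0],[0,0,-15],1],[[0,0,0],[0,0,-10],1],[[0,0,0],[0,0,0],1],[[0,0,0],[0,0,0],1]]'
```

```text
t: 6.0
ee_pos: [0.4821, -0.1427, 0.3091]
ee_rot: [[-0.214, 0.977, -0.002], [0.977, 0.214, 0.001], [0.001, -0.002, -1.0]]
ft_force: [1.1, -0.5, -4.6]
grip_width: 0.01
gripper_force: 35.0
t: 7.0
ee_pos: [0.589, 0.098, 0.3082]
ee_rot: [[-0.156, 0.988, -0.001], [0.988, 0.156, 0.003], [0.003, -0.001, -1.0]]
ft_force: [-0.3, -1.3, -3.7]
grip_width: 0.0097
gripper_force: 35.0
t: 7.58
ee_pos: [0.5875, 0.1022, 0.2395]
ee_rot: [[-0.153, 0.988, -0.002], [0.988, 0.153, -0.0], [-0.0, -0.002, -1.0]]
ft_force: [0.1, -0.5, -3.9]
grip_width: 0.0097
gripper_force: 35.0
```

```bash
python3 - <<'E'
from cell import ctrl
from h import *
D["top"]=t=ctrl.camera("top");D["scene"]=s=ctrl.camera("scene");st=ctrl.get_state();print(st["ee_pos"],st["ft_force"])
pickle.dump(D,open("d1.pkl","wb"))
b=cv2.resize(s["color"][150:300,200:320],None,fx=4,fy=4,interpolation=cv2.INTER_CUBIC)
# predicted bin feature points from tool pose
e=st["ee_pos"]*1e3;yaw=.154;c,sn=np.cos(yaw),np.sin(yaw)
def W(q): x=q[0]+41.5;return np.array([e[0]+c*x-sn*q[1],e[1]+sn*x+c*q[1],e[2]-120+q[2]])/1e3
for q in [(30,40,60),(30,-40,60),(30,40,0),(30,-40,0),(-30,40,60),(-30,40,0),(-53,11,74),(-30,30,108)]:
    u=(proj(s,W(q))[0]-[200,150])*4+1.6;print(q,np.round(u));cv2.circle(b,tuple(int(v) for v in u),2,(0,0,255),-1)
cv2.imwrite("pics/r1.png",b)
E
```

```text
[0.58827917 0.10237907 0.24089314] [-0.33595065  0.0389668  -4.82846468]
(30, 40, 60) [226. 384.]
(30, -40, 60) [149. 317.]
(30, 40, 0) [223. 437.]
(30, -40, 0) [149. 370.]
(-30, 40, 60) [289. 340.]
(-30, 40, 0) [284. 393.]
(-53, 11, 74) [285. 287.]
(-30, 30, 108) [282. 286.]
```

View pics/r1.png

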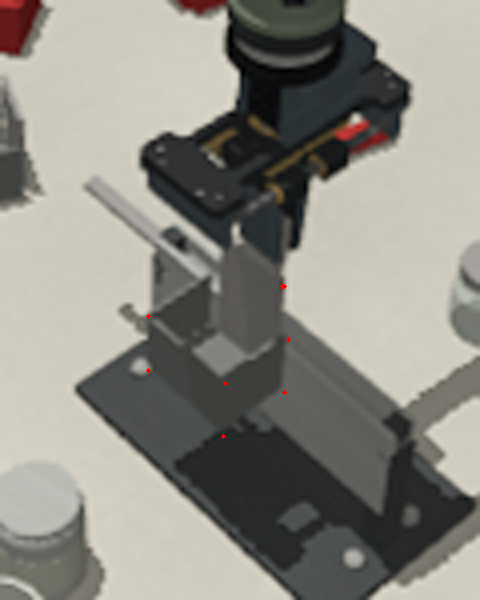

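The bin is where the tool pose predicts: the nose is over the trough and the body is in front of the lip. Lowering gently.

```bash
python3 -m inch '[[[0,0,0],[0,0,-8],1],[[0,0,0],[0,0,-8],1],[[0,0,0],[0,0,-8],1],[[0,0,0],[0,0,-6],1],[[0,0,0],[0,0,-6],1],[[0,0,0],[0,0,-4],1],[[0,0,0],[0,0,-2],1],[[0,0,0],[0,0,0],1],[[0,0,0],[0,0,0],1]]'
python3 -m inch '[[[0,0,0],[0,0,-1],1],[[0,0,0],[0,0,-1],1],[[0,0,0],[0,0,-1],1],[[0,0,0],[0,0,-1],1],[[0,0,0],[0,0,0],1],[[0,0,0],[0,0,0],1]]'
```

```text
t: 8.43
ee_pos: [0.588, 0.1025, 0.1981]
ee_rot: [[-0.153, 0.988, 0.0], [0.988, 0.153, 0.0], [-0.0, 0.0, -1.0]]
ft_force: [0.4, 0.8, -3.7]
grip_width: 0.0101
gripper_force: 35.0
t: 8.93
ee_pos: [0.5878, 0.1025, 0.1939]
ee_rot: [[-0.153, 0.988, 0.0], [0.988, 0.153, -0.0], [-0.0, 0.0, -1.0]]
ft_force: [-0.2, -0.1, -4.4]
grip_width: 0.0097
gripper_force: 35.0
```

```bash
python3 -m inch '[[[0,0,0],[0,0,-1],1],[[0,0,0],[0,0,-1],1],[[0,0,0],[0,0,-1],1],[[0,0,0],[0,0,-1],1],[[0,0,0],[0,0,-1],1],[[0,0,0],[0,0,-1],1],[[0,0,0],[0,0,0],1]]'
python3 -m inch '[[[0,0,0],[0,0,-0.5],1],[[0,0,0],[0,0,-0.5],1],[[0,0,0],[0,0,-0.5],1],[[0,0,0],[0,0,-0.5],1],[[0,0,0],[0,0,0],1]]'
python3 -m inch '[[[0,0,0],[0,0,-0.5],1],[[0,0,0],[0,0,-0.5],1],[[0,0,0],[0,0,0],1],[[0,0,0],[0,0,0],1]]'
```

```text
t: 9.52
ee_pos: [0.5877, 0.1024, 0.1876]
ee_rot: [[-0.153, 0.988, -0.0], [0.988, 0.153, -0.0], [-0.0, -0.0, -1.0]]
ft_force: [0.2, 0.8, -3.8]
grip_width: 0.0097
gripper_force: 35.0
t: 9.93
ee_pos: [0.5878, 0.1025, 0.1858]
ee_rot: [[-0.153, 0.988, -0.0], [0.988, 0.153, -0.0], [-0.0, -0.0, -1.0]]
ft_force: [-0.7, -0.1, -3.7]
grip_width: 0.01
gripper_force: 35.0
t: 10.27
ee_pos: [0.5878, 0.1025, 0.1849]
ee_rot: [[-0.153, 0.988, 0.0], [0.988, 0.153, 0.0], [0.0, 0.0, -1.0]]
ft_force: [0.8, 0.1, -3.5]
grip_width: 0.0095
gripper_force: 35.0
```

```bash
python3 -m inch '[[[0,0,0],[0,0,-0.5],1],[[0,0,0],[0,0,-0.5],1],[[0,0,0],[0,0,0],1],[[0,0,0],[0,0,0],1]]'
python3 -m inch '[[[0,0,0],[0,0,-0.5],1],[[0,0,0],[0,0,0],1],[[0,0,0],[0,0,0],1]]'
```

```text
t: 10.6
ee_pos: [0.5879, 0.1025, 0.1841]
ee_rot: [[-0.153, 0.988, 0.0], [0.988, 0.153, 0.0], [0.0, 0.0, -1.0]]
ft_force: [0.1, 0.2, -2.4]
grip_width: 0.0098
gripper_force: 35.0
t: 10.85
ee_pos: [0.5879, 0.1025, 0.1841]
ee_rot: [[-0.153, 0.988, 0.001], [0.988, 0.153, 0.0], [0.0, 0.001, -1.0]]
ft_force: [-1.6, 0.1, 1.2]
grip_width: 0.0099
gripper_force: 35.0
```

```bash
python3 -m inch '[[[0,0,0],[0.23,-1.48,0.1],1],[[0,0,0],[0.23,-1.48,0],1],[[0,0,0],[0.23,-1.48,0],1],[[0,0,0],[0.23,-1.48,0],1],[[0,0,0],[0.23,-1.48,0],1],[[0,0,0],[0.23,-1.48,0],1],[[0,0,0],[0.23,-1.48,0],1],[[0,0,0],[0.23,-1.48,0],1]]'
python3 -m inch '[[[0,0,0],[0.23,-1.48,0],1],[[0,0,0],[0.23,-1.48,0],1],[[0,0,0],[0.23,-1.48,0],1],[[0,0,0],[0.23,-1.48,0],1],[[0,0,0],[0.23,-1.48,0],1],[[0,0,0],[0.23,-1.48,0],1],[[0,0,0],[0.23,-1.48,0],1]]'
```

```text
t: 11.52
ee_pos: [0.59, 0.0909, 0.184]
ee_rot: [[-0.153, 0.988, 0.001], [0.988, 0.153, 0.001], [0.001, 0.001, -1.0]]
ft_force: [-0.4, 4.4, 4.3]
grip_width: 0.0097
gripper_force: 35.0
t: 12.1
ee_pos: [0.5914, 0.0805, 0.184]
ee_rot: [[-0.153, 0.988, 0.001], [0.988, 0.153, 0.001], [0.001, 0.001, -1.0]]
ft_force: [-1.2, 4.7, 5.7]
grip_width: 0.0096
gripper_force: 35.0
```

```bash
python3 -m inch '[[[0,0,0],[0,0,0.7],1],[[0,0,0],[0.15,-0.99,0],1],[[0,0,0],[0.15,-0.99,0],1],[[0,0,0],[0.15,-0.99,0],1],[[0,0,0],[0.15,-0.99,0],1],[[0,0,0],[0.15,-0.99,0],1]]'
python3 -m inch '[[[0,0,0],[0.15,-0.99,0],1],[[0,0,0],[0.15,-0.99,0],1],[[0,0,0],[0.15,-0.99,0],1]]'
```

```text
t: 12.6
ee_pos: [0.5918, 0.0748, 0.1838]
ee_rot: [[-0.153, 0.988, -0.001], [0.988, 0.153, -0.001], [-0.001, -0.001, -1.0]]
ft_force: [0.1, 1.4, -1.3]
grip_width: 0.0094
gripper_force: 35.0
t: 12.85
ee_pos: [0.592, 0.0714, 0.1832]
ee_rot: [[-0.153, 0.988, -0.002], [0.988, 0.153, -0.002], [-0.001, -0.002, -1.0]]
ft_force: [-0.6, 0.6, -4.6]
grip_width: 0.0099
gripper_force: 35.0
```

```bash
python3 -m inch '[[[0,0,0],[0,0,-0.4],1],[[0,0,0],[0,0,-0.4],1],[[0,0,0],[0,0,0],1]]'
```

```text
t: 13.1
ee_pos: [0.5923, 0.0722, 0.1831]
ee_rot: [[-0.153, 0.988, -0.001], [0.988, 0.153, -0.0], [-0.0, -0.001, -1.0]]
ft_force: [-0.3, -0.5, -4.4]
grip_width: 0.0097
gripper_force: 35.0
```

```bash
python3 -m inch '[[[0,0,0],[0,0,-0.4],1],[[0,0,0],[0,0,-0.4],1],[[0,0,0],[0,0,0],1]]'
```

```text
t: 13.35
ee_pos: [0.5924, 0.0724, 0.1826]
ee_rot: [[-0.153, 0.988, -0.0], [0.988, 0.153, -0.0], [-0.0, -0.0, -1.0]]
ft_force: [-1.2, 0.0, -4.4]
grip_width: 0.0098
gripper_force: 35.0
```

```bash
python3 -m inch '[[[0,0,0],[0.15,-0.99,0],1],[[0,0,0],[0.08,-0.5,-0.5],1],[[0,0,0],[0,0,-0.5],1],[[0,0,0],[0,0,-0.5],1],[[0,0,0],[0,0,-0.5],1],[[0,0,0],[0,0,0],1]]'
```

```text
t: 13.85
ee_pos: [0.5926, 0.0708, 0.1805]
ee_rot: [[-0.153, 0.988, -0.0], [0.988, 0.153, 0.0], [0.0, -0.0, -1.0]]
ft_force: [-0.0, 0.0, -3.1]
grip_width: 0.0101
gripper_force: 35.0
```

```bash
python3 -m inch '[[[0,0,0],[0,0,-0.5],1],[[0,0,0],[0,0,-0.5],1],[[0,0,0],[0,0,-0.5],1],[[0,0,0],[0,0,-0.5],1],[[0,0,0],[0,0,0],1]]'
```

```text
t: 14.27
ee_pos: [0.5927, 0.0709, 0.1785]
ee_rot: [[-0.153, 0.988, -0.0], [0.988, 0.153, -0.0], [0.0, -0.0, -1.0]]
ft_force: [-0.3, -0.2, -4.0]
grip_width: 0.0099
gripper_force: 35.0
```

Free and sinking: the nose is in the notch. Continuing down to about 0.170.

```bash
python3 -m inch '[[[0,0,0],[0,0,-0.8],1],[[0,0,0],[0,0,-0.8],1],[[0,0,0],[0,0,-0.8],1],[[0,0,0],[0,0,-0.8],1],[[0,0,0],[0,0,-0.8],1],[[0,0,0],[0,0,0],1]]'
python3 -m inch '[[[0,0,0],[0,0,-0.5],1],[[0,0,0],[0,0,-0.5],1],[[0,0,0],[0,0,-0.5],1],[[0,0,0],[0,0,0],1],[[0,0,0],[0,0,0],1]]'
```

```text
t: 14.77
ee_pos: [0.5926, 0.0708, 0.1744]
ee_rot: [[-0.153, 0.988, -0.0], [0.988, 0.153, -0.0], [0.0, -0.0, -1.0]]
ft_force: [-0.5, -0.2, -4.3]
grip_width: 0.0096
gripper_force: 35.0
t: 15.18
ee_pos: [0.5927, 0.0708, 0.1731]
ee_rot: [[-0.153, 0.988, 0.0], [0.988, 0.153, -0.0], [-0.0, 0.0, -1.0]]
ft_force: [0.5, 0.1, -4.0]
grip_width: 0.0096
gripper_force: 35.0
```

```bash
python3 -m inch '[[[0,0,0],[0,0,-0.5],1],[[0,0,0],[0,0,-0.5],1],[[0,0,0],[0,0,0],1],[[0,0,0],[0,0,0],1]]'
python3 -m inch '[[[0,0,0],[0,0,-0.5],1],[[0,0,0],[0,0,-0.5],1],[[0,0,0],[0,0,0],1],[[0,0,0],[0,0,0],1]]'
```

```text
t: 15.52
ee_pos: [0.5927, 0.0708, 0.1721]
ee_rot: [[-0.153, 0.988, 0.0], [0.988, 0.153, 0.0], [0.0, 0.0, -1.0]]
ft_force: [0.9, -0.7, -4.2]
grip_width: 0.0097
gripper_force: 35.0
t: 15.85
ee_pos: [0.5927, 0.0708, 0.1711]
ee_rot: [[-0.153, 0.988, -0.0], [0.988, 0.153, -0.0], [-0.0, -0.0, -1.0]]
ft_force: [0.4, 0.1, -4.0]
grip_width: 0.0099
gripper_force: 35.0
```

```bash
python3 -m inch '[[[0,0,0],[0,0,-0.5],1],[[0,0,0],[0,0,-0.3],1],[[0,0,0],[0,0,0],1],[[0,0,0],[0,0,0],1]]'
python3 -m inch '[[[0,0,0],[0,0,-0.4],1],[[0,0,0],[0,0,0],1],[[0,0,0],[0,0,0],1]]'
```

```text
t: 16.18
ee_pos: [0.5927, 0.0709, 0.1703]
ee_rot: [[-0.153, 0.988, -0.0], [0.988, 0.153, 0.0], [0.0, 0.0, -1.0]]
ft_force: [0.8, 1.1, -4.3]
grip_width: 0.0094
gripper_force: 35.0
t: 16.43
ee_pos: [0.5928, 0.0709, 0.1701]
ee_rot: [[-0.153, 0.988, 0.0], [0.988, 0.153, 0.0], [0.0, 0.0, -1.0]]
ft_force: [0.3, -0.3, -3.3]
grip_width: 0.0097
gripper_force: 35.0
```

```bash
python3 -m inch '[[[0,0,0],[0,0,-0.4],1],[[0,0,0],[0,0,0],1],[[0,0,0],[0,0,0],1]]'
python3 -m inch '[[[0,0,0],[0,0,-0.2],1],[[0,0,0],[0,0,0],1],[[0,0,0],[0,0,0],1]]'
```

```text
t: 16.68
ee_pos: [0.5928, 0.0708, 0.1701]
ee_rot: [[-0.153, 0.988, 0.001], [0.988, 0.153, 0.0], [-0.0, 0.001, -1.0]]
ft_force: [-1.9, -0.6, -1.2]
grip_width: 0.0099
gripper_force: 35.0
t: 16.93
ee_pos: [0.5928, 0.0709, 0.1701]
ee_rot: [[-0.153, 0.988, 0.001], [0.988, 0.153, 0.0], [-0.0, 0.001, -1.0]]
ft_force: [-1.8, -0.1, 3.9]
grip_width: 0.0102
gripper_force: 35.0
```

Fully home at 0.1701, exactly 14 mm below the strip contact, with the bridge on the lip. Ease the press, then open.

```bash
python3 -m inch '[[[0,0,0],[0,0,0.5],1],[[0,0,0],[0,0,0],1],[[0,0,0],[0,0,0],1],[[0,0,0],[0,0,0],1]]' 8
python3 -m inch '[[[0,0,0],[0,0,0],0.88],[[0,0,0],[0,0,0],0.86],[[0,0,0],[0,0,0],0.83],[[0,0,0],[0,0,0],0.8],[[0,0,0],[0,0,0],0.7],[[0,0,0],[0,0,0],0.5],[[0,0,0],[0,0,0],0.5],[[0,0,0],[0,0,0],0.5],[[0,0,0],[0,0,0],0.5]]'
python3 - <<'E'
from cell import ctrl
from h import *
b=cv2.resize(ctrl.camera("scene")["color"][150:300,200:320],None,fx=4,fy=4,interpolation=cv2.INTER_CUBIC)
cv2.imwrite("pics/f1.png",b)
E
```

```text
t: 17.27
ee_pos: [0.5929, 0.0709, 0.1701]
ee_rot: [[-0.153, 0.988, 0.0], [0.988, 0.153, 0.0], [-0.0, 0.0, -1.0]]
ft_force: [-2.5, -0.7, 3.6]
grip_width: 0.01
gripper_force: 8.0
t: 18.02
ee_pos: [0.5927, 0.0708, 0.1699]
ee_rot: [[-0.153, 0.988, 0.0], [0.988, 0.153, 0.0], [0.0, 0.0, -1.0]]
ft_force: [-0.9, 0.2, 0.6]
grip_width: 0.0454
gripper_force: 0.0
```

View pics/f1.png

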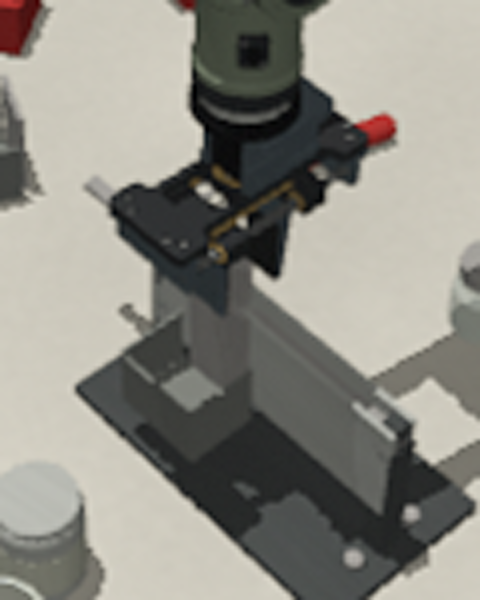

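The bin hangs at the notch and the fingers are clear of the tab on both sides. Lift straight up and back off.

```bash
python3 -m inch '[[[0,0,0],[0,0,4],0.5],[[0,0,0],[0,0,8],0.5],[[0,0,0],[0,0,12],0.5],[[0,0,0],[0,0,16],0.5],[[0,0,0],[0,0,20],0.5],[[0,0,0],[0,0,25],0.5],[[0,0,0],[-20,0,25],0.5],[[0,0,0],[-30,-10,20],0.5],[[0,0,0],[-35,-15,10],0.5],[[0,0,0],[-35,-15,0],0.5],[[0,0,0],[-35,-15,0],0.5],[[0,0,0],[-20,-10,0],0.5]]'
python3 -m inch '[[[0,0,0],[-35,-15,0],0.5],[[0,0,0],[-35,-15,0],0.5],[[0,0,0],[-10,-5,0],0.5],[[0,0,0],[0,0,0],0.5],[[0,0,0],[0,0,0],0.5],[[0,0,0],[0,0,0],0.5]]'
python3 - <<'E'
from cell import ctrl
from h import *
t=ctrl.camera("top")["color"];s=ctrl.camera("scene")["color"]
a=cv2.resize(t[150:240,130:280],(450,270),interpolation=cv2.INTER_CUBIC);b=cv2.resize(s[190:320,205:325],(340,368),interpolation=cv2.INTER_CUBIC)
m=np.zeros((368,800,3),np.uint8);m[:270,:450]=a;m[:,460:]=b;cv2.imwrite("pics/f2.png",m)
E
```

```text
t: 19.07
ee_pos: [0.4144, 0.0051, 0.3112]
ee_rot: [[-0.153, 0.988, 0.001], [0.988, 0.153, -0.0], [-0.001, 0.001, -1.0]]
ft_force: [0.2, -0.1, 0.1]
grip_width: 0.0456
gripper_force: 0.0
t: 19.57
ee_pos: [0.339, -0.0289, 0.3104]
ee_rot: [[-0.153, 0.988, 0.002], [0.988, 0.153, 0.0], [-0.0, 0.002, -1.0]]
ft_force: [0.0, 0.7, 0.3]
grip_width: 0.0459
gripper_force: 0.0
```

View pics/f2.png

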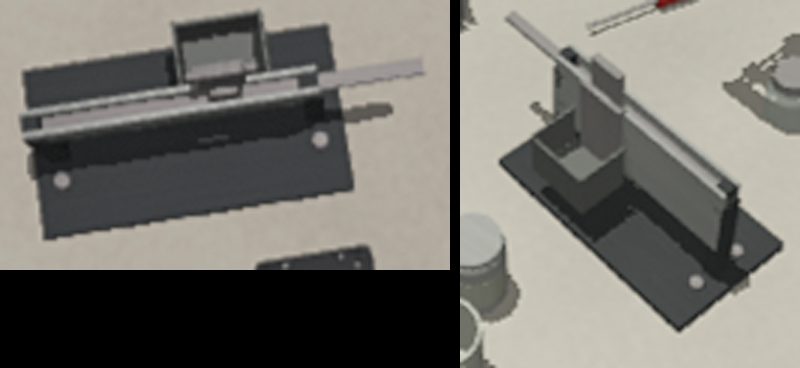

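The bin hangs on the lip with its hook in the notch (left crop at about (222,85)), and the robot is clear.

```bash
python3 -c "
from cell import ctrl
print(ctrl.finish_job())"
```

```text
the job is handed in; nothing more can be done
None
```

The hook bin hangs on the rail with its hook in the notch and its bridge on the lip, the gripper is open and backed off, and I handed the job in at about 20 s; pressing stayed around 10 N, a little above the few newtons asked, and I touched no other loose things.

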